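Set the bench air valve for the stone-setting hammer

ROBOT

A 7-joint arm with a two-finger parallel gripper is mounted at the origin on the work surface. World frame = base frame: x ahead of the robot, y to its left, z up, the work surface at z = 0. Lengths are in m, angles in rad, forces in N, time in s.
With the tool pointing down it reaches from about 0.425 to 0.95 m from the base axis. Payload 4.7 kg.
Tool frame: the origin (TCP) lies on the centre line of the jaws, within the pads' length; the fingertips stand robot.nose_length ahead of it and the grasp point (between the pads) lies 8 mm behind it (robot.nose_length is the distance from the TCP to the fingertips, in m); z points along the fingers, y is the line along which they close (so a half turn about z gives the same grasp; the last joint's range is limited). The gripper opens to 85 mm and grips with 20 to 120 N. Pads are 22 mm wide; open, the fingers measure 114 mm over their backs; the gripper's body (76 mm by 85 mm) begins 54 mm behind the grasp point. The pads swing forward as they close: fully open they stand 13 mm farther back than shut.
Start: joints at [-1.191, 0.469, -0.049, 1.532, 0.024, 1.141, -0.082], TCP at [0.268, 0.619, 0.242] pointing down, gripper open.
Joint ranges: [-2.59, 2.59], [-0.33, 1.99], [-1.39, 1.29], [0.1, 2.45], [-1.04, 4.18], [0.21, 1.99], [-2.66, 2.66]. Speed limits (rad/s): [2.57, 2.57, 3.14, 3.14, 3.14, 3.14, 3.14].

INTERFACE

Orientations are given as [roll, pitch, yaw] about the fixed x, y, z axes, in that order (R = Rz(yaw) Ry(pitch) Rx(roll)).
In Python, from plant import robot gives the robot as it stands. Calls block until the motion is done:
- robot.goto(position, orientation): joint-space move of the TCP to a pose.
- robot.move_straight(position, vel=0.15, attitude=None, contact_N=None): straight line of the TCP; attitude=None keeps the orientation; vel is the mean speed in m/s. With contact_N (N) it stops when the force on the tool has changed by that much, and returns True; else False.
- robot.move_joints(angles): joint-space move.
- robot.grip(opening, strength=None): opening from 0.0 (shut) to 1.0 (fully open); strength is the grip in N (None keeps the last); returns when the fingers have stopped.
- robot.sleep(seconds).
- robot.inverse_kinematics(position, orientation): joint angles nearest the present ones, or None.
- robot.sense(): the state.
- robot.grab_frame(name): name is "scene" or "top" or "wrist"; returns a dict with "image" (400x640x3 uint8, red, green, blue), "range_z" (400x640 float32, m along the optical axis (not along the pixel's ray), 0 where there is no reading), "fx", "fy", "cx", "cy" (pixels), "R" (3x3) and "t" (3): a world point X has camera coordinates R X + t. Camera axes: x right, y down, z forward; pixel columns grow to the right and rows downward; lengths in m; the calibration is good to about 2 mm. A picture is of the moment at which its call begins.
A pose or a line that the arm cannot do raises robot.IKError and nothing moves.
- robot.close_job(): hands the job in; it is judged then, once.
The state is a dict: "t": time; "joint_pos": joint angles; "joint_velocities": joint speeds; "effort": joint torques, N m; "tcp_pos": TCP position; "tcp_rot": TCP orientation; "wrist_force": force on the tool from outside, world axes, zero at the start; "torque": the same for the moment, N m; "opening": opening from 0.0 (shut) to 1.0 (fully open); "gripper_force": force on a finger pad.
Only numpy, scipy, OpenCV 4.12 (cv2) and the standard library are available. Lean on these libraries where they do the work, as an engineer would, in place of code of your own. Each camera call takes 0.05 s, during which the arm holds its last target. There are 200 camera calls.

TASK

Start up the air for the stone-setting hammer: push the purple valve lever clockwise to its closed stop and lean on it there for a moment with about 13 newtons, never over 22, to seat it. Keeping the valve closed, press the yellow, then the blue, then the green key, each fully down and one at a time; then push the lever back open until, let go, its black pointer lines up with the red mark on the dial. Leave the mug, bead case, spool and pliers where they are.

Things in the scene. Friction and masses are not known exactly. Their poses are not given: they have to be found in the camera images.
- valve: Fixed air valve, flat: white round dial 194 mm across, 12 mm high, brass boss. Origin: centre of its underside on the table, on the lever's vertical turning axis. x axis: along the heavy black line of the closed position. A brass union 30 mm high sits on the rim across from the lever's travel. It may stand left or right of the key box.
- stem (a joint): Angle in rad of the stem and its black pointer: 0 = closed stop (pointer along the valve's +x), growing counterclockwise from above as it opens, to 1.75. Stiff, stays where left: it takes 0.40 N m, 6 to 7 N on the lever at 60 mm from the axis, to turn it. Starts part open.
- pointer (a point): Tip of the stem's thin black pointer, 80 mm from the axis, 18 mm above the table, under the lever. Its x axis points outward along the pointer.
- lever: Purple bar over the dial, 12 mm wide, 22 mm tall (38 to 60 mm above the table), reaching 72 mm from the axis; hub 32 mm wide, top at 64 mm. Origin on the axis at the table, x outward. Sprung: pushed, it swings about 5 degrees ahead of the pointer before the stem follows (more at the stop); let go, it springs back in line with the pointer, which stays. Seats at 9 N or more; over 22 N damages.
- lever_tip (a point): Outer end of the lever, 72 mm from the axis, at half its height (49 mm above the table). Fingertips 25 to 30 mm above the table, over the dial, push the bar squarely from either side; 26 mm lie between bar and dial.
- mark: Red T-shaped clip on the dial's rim: 6 mm wide line from 82 to 112 mm from the axis, 16 mm high. Origin on the valve's axis at the table; x axis points outward through the clip: the direction that the pointer must take, 0.65 to 1.45 rad counterclockwise from closed. Cannot be moved or felt.
- keybox: Fixed grey box, 75 x 180 mm, 24 mm high, with three round keys in a row along its y axis, 50 mm apart. Origin: centre of its underside.
- yellow (a joint): Travel of the yellow key in m: 0 up, 0.006 fully down. Counts as pressed from 0.0045. Springs back; about 1.5 N starts it, 5 N holds it fully down. It only moves straight down.
- yellow_top (a point): Centre of the top face of the yellow key (28 mm across, 46 mm above the table when up, standing 10 mm proud of its black collar of 44 mm). The order of the colours along the box varies.
- blue (a joint): Travel of the blue key in m: 0 up, 0.006 fully down. Counts as pressed from 0.0045. Springs back; about 1.5 N starts it, 5 N holds it fully down. It only moves straight down.
- blue_top (a point): Centre of the top face of the blue key (28 mm across, 46 mm above the table when up, standing 10 mm proud of its black collar of 44 mm). The order of the colours along the box varies.
- green (a joint): Travel of the green key in m: 0 up, 0.006 fully down. Counts as pressed from 0.0045. Springs back; about 1.5 N starts it, 5 N holds it fully down. It only moves straight down.
- green_top (a point): Centre of the top face of the green key (28 mm across, 46 mm above the table when up, standing 10 mm proud of its black collar of 44 mm). The order of the colours along the box varies.
- mug: Loose white mug, 76 mm across, 85 mm tall. Origin: centre of its underside.
- case: Loose clear round bead case, 90 mm across, 22 mm high. Origin: centre of its underside.
- spool: Loose brass-coloured spool, 40 mm across, 54 mm tall, upright. Origin: centre of its underside.
- pliers: Loose small pliers lying flat, about 130 mm long along its y axis, 12 mm high.

How it is judged:
By the outcome, as a careful person would: the job done as asked, in the order asked, and still so for the second after the job is handed in, with the robot touching nothing.
It also fails if it takes over 72 s, if anything falls off the work surface, if the arm or the gripper's body presses on something with over 40 N, if the wrist force passes 120 N, or if a joint passes its speed limit or range.

## Working session

There is one attempt and no reset: what is moved stays moved. The work goes in short steps, each a Python script; the robot and the scene stay as the last script left them, time stands still between calls to the robot, and variables do not carry over. Pictures are saved under pics/ and viewed, at most 10 in all, crops included, and the job is handed in when it is done.

```bash
mkdir -p pics; ls; python3 - <<'E'
from plant import robot
import cv2,numpy as np
print(robot.nose_length, robot.sense())
for n in ("top","scene"):
    f=robot.grab_frame(n); cv2.imwrite(f"pics/{n}0.png",f["image"][:,:,::-1]); np.savez(f"{n}0.npz",**f); print(n,f["fx"],f["cx"],f["cy"],f["R"],f["t"])
E
```

```text
pics
0.011 {'t': 0.0, 'joint_pos': array([-1.19090246,  0.46949707, -0.048574  ,  1.53368595,  0.02409762,
        1.1410149 , -0.08228407]), 'joint_velocities': array([ 3.18501593e-04,  8.78195680e-04, -4.32759230e-04, -4.73891697e-04,
       -1.71784188e-03,  2.49187346e-05,  8.28453338e-04]), 'effort': array([-6.99295033e-04, -5.10306931e+01, -4.68049594e-02, -2.37715566e+01,
        1.06596251e-02,  7.29216845e-03, -8.55930153e-07]), 'tcp_pos': array([0.26809093, 0.6188629 , 0.24122721]), 'tcp_rot': array([-3.13957452e+00,  8.17349301e-05,  2.73282657e+00]), 'wrist_force': array([ 0.30375856,  0.44156775, -1.19286188]), 'torque': array([-0.02809153, -0.00032787, -0.00838808]), 'gripper_force': 0.0, 'opening': 0.9976060931827256}
top 367.93713022423816 322.4878920282216 198.57265725924339 [[ 0.01253475 -0.99981204  0.01479083]
 [-0.98811365 -0.01465188 -0.1530253 ]
 [ 0.15321325 -0.01269689 -0.98811158]] [-0.00409684  0.61447069  0.94282076]
scene 365.6150022641569 318.24071126109163 203.71334938107458 [[-0.36340127  0.93149432  0.01605759]
 [ 0.51407708  0.21487023 -0.83039481]
 [-0.77695835 -0.29351168 -0.55694399]] [ 0.22943743 -0.26238764  1.5837072 ]
```

View pics/top0.png

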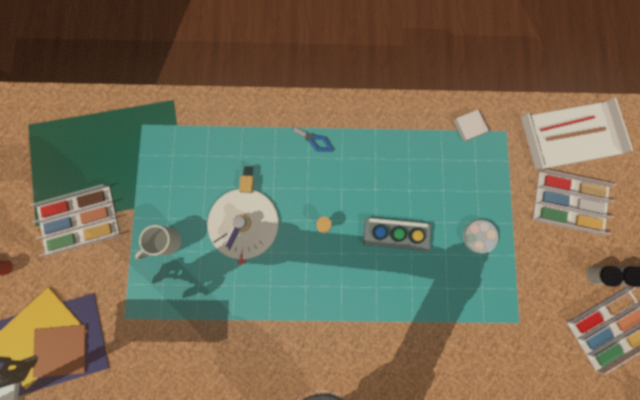

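View pics/scene0.png

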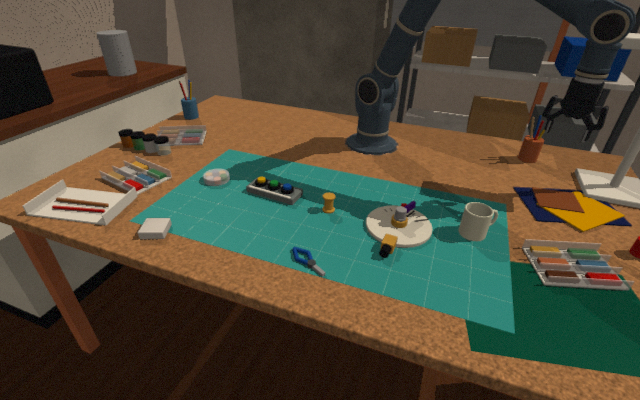

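The top view shows the valve at about (243,223) with the lever pointing down-left, the heavy closed line near (220,237) and the red mark near (241,261). The key box is at (398,233), with blue, green and yellow from left to right. The spool (324,224) stands between valve and box, the mug is at (158,240), the case at (481,236) and the pliers at (315,140). The scene view agrees with this layout.

```bash
cat > h.py <<'E'
import numpy as np,cv2
def ray(f,u,v,z):
    R,t=f["R"],f["t"]; c=-R.T@t; d=R.T@np.array([(u-f["cx"])/f["fx"],(v-f["cy"])/f["fy"],1.]); return c+d*(z-c[2])/d[2]
def proj(f,X):
    p=f["R"]@np.asarray(X,float)+f["t"]; return np.array([f["fx"]*p[0]/p[2]+f["cx"],f["fy"]*p[1]/p[2]+f["cy"]])
E
python3 - <<'E'
from plant import robot
from h import *
f=dict(np.load("top0.npz"))
for n,u,v,z in [("valve",243,223,.012),("mark",241,261,.016),("levertip",231,247,.049),("blue",380,232,.046),("green",399,234,.046),("yellow",417,236,.046),("spool",324,224,.05),("mug",155,240,.08),("closed",217,240,.012)]: print(n,ray(f,u,v,z).round(3))
w=robot.grab_frame("wrist"); s=robot.sense()
from scipy.spatial.transform import Rotation as Ro
T=Ro.from_euler("xyz",s["tcp_rot"]).as_matrix()
c=-w["R"].T@w["t"]; print("cam in tool",T.T@(c-s["tcp_pos"]), "\n",T.T@w["R"].T, w["fx"])
v=ray(f,243,223,.012)
for yaw in (0,1.57,-1.57,3.14,2.73): 
    q=robot.inverse_kinematics([v[0],v[1],.35],[np.pi,0,yaw]); print(yaw,None if q is None else np.round(q,2))
E
```

```text
valve [0.549 0.222 0.012]
mark [0.446 0.222 0.016]
levertip [0.482 0.243 0.049]
blue [ 0.527 -0.15   0.046]
green [ 0.522 -0.201  0.046]
yellow [ 0.518 -0.249  0.046]
spool [ 0.546 -0.001  0.05 ]
mug [0.497 0.429 0.08 ]
closed [0.501 0.29  0.012]
cam in tool [ 0.07967529  0.00068729 -0.13178708] 
 [[ 3.77874893e-04 -9.50347076e-01 -3.11191728e-01]
 [ 9.99999927e-01  3.41171914e-04  1.72379694e-04]
 [-5.76506607e-05 -3.11191770e-01  9.50347136e-01]] 314.8158094521793
0 [-0.94  0.28  0.62  1.62 -0.17  1.29 -1.86]
1.57 [-0.74  0.26  0.36  1.61 -0.1   1.29 -0.36]
-1.57 [-0.31  0.27 -0.19  1.58  0.05  1.3   2.64]
3.14 [-0.52  0.26  0.09  1.6  -0.02  1.29  1.14]
2.73 [-0.56  0.26  0.13  1.6  -0.04  1.29  0.74]
```

```bash
python3 - <<'E'
from plant import robot
from h import *
v=np.array([.549,.222]);k=np.array([.522,-.2])
for n,c,yaw in(("keys",k,3.14),("valve",v,2.6)):
    x=np.array([np.cos(yaw),np.sin(yaw)]); p=c-.03*x
    robot.goto([*p,.24],[np.pi,0,yaw]); robot.sleep(.3)
    f=robot.grab_frame("wrist"); np.savez(f"w{n}.npz",**f); cv2.imwrite(f"pics/w{n}.png",f["image"][:,:,::-1]); print(robot.sense()["t"])
E
```

```text
3.5417
5.4
```

View pics/wvalve.png

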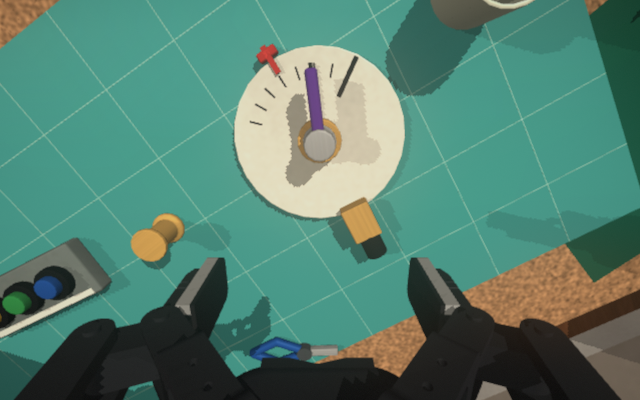

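View pics/wkeys.png

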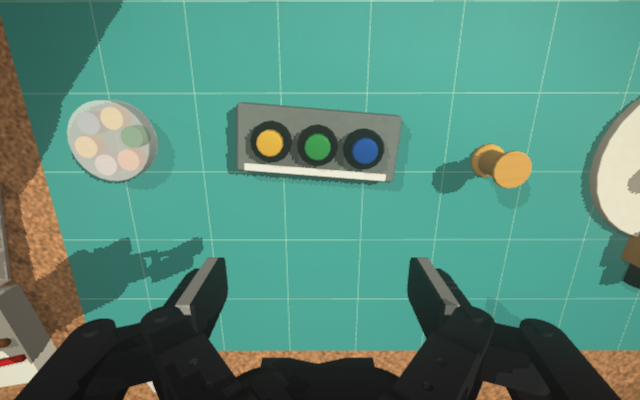

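The wrist views are clear. In the first, the dial is centred near (320,132), with the heavy closed line running (356,58)–(339,96), the lever tip at (312,67) and the red T at (269,58). In the second, the keys are yellow (270,142), green (318,146) and blue (364,150).

```bash
cat >> h.py <<'E'
def blobs(m,amin=30):
    n,l,s,c=cv2.connectedComponentsWithStats(m.astype(np.uint8)); return [(l==i) for i in sorted(range(1,n),key=lambda i:-s[i,4]) if s[i,4]>amin]
def hsv(f): return cv2.cvtColor(f["image"],cv2.COLOR_RGB2HSV).astype(int)
def pts(f,m,z): v,u=np.nonzero(m); return np.array([ray(f,a,b,z) for a,b in zip(u,v)])[:,:2]
def axis(P):
    c=P.mean(0); w,V=np.linalg.eigh(np.cov((P-c).T)); return c,V[:,1],np.sqrt(w)
def polar(P,c):
    d=P-c; return np.hypot(*d.T),np.arctan2(d[:,1],d[:,0])
def red(f):
    h=hsv(f); return ((h[...,0]<6)|(h[...,0]>174))&(h[...,1]>150)&(h[...,2]>90)
E
python3 - <<'E'
from h import *
f=dict(np.load("wvalve.npz")); h=hsv(f); H,S,V=h[...,0],h[...,1],h[...,2]
m=((S<80)&(V>140)); b=blobs(m,2000)
for x in b[:3]: 
    v,u=np.nonzero(x); print("white",x.sum(),u.mean(),v.mean())
d=[x for x in b if abs(np.nonzero(x)[1].mean()-320)<25][0]
ct,_=cv2.findContours(d.astype(np.uint8),0,cv2.CHAIN_APPROX_NONE); hull=cv2.convexHull(max(ct,key=cv2.contourArea))[:,0]
ct=max(ct,key=cv2.contourArea)[:,0]
P=np.array([ray(f,a,b_,.012) for a,b_ in ct])[:,:2]
from scipy.optimize import least_squares
r=least_squares(lambda q:np.hypot(*(P-q[:2]).T)-q[2],[.549,.222,.097],loss="soft_l1",f_scale=.001); c=r.x[:2]; print("dial",r.x)
Rm=pts(f,blobs(red(f))[0],.016); rr,a=polar(Rm,c); print("red r",rr.min(),rr.max())
from math import pi
line=(rr<.102); print("mark ang", np.unwrap(a)[line].mean(), "all",np.unwrap(a).mean(), axis(Rm[line])[1])
dark=(V<70)&cv2.dilate(d.astype(np.uint8),np.ones((15,15))).astype(bool)
for x in blobs(dark,20):
    Q=pts(f,x,.012); q,ax,w=axis(Q); rr,a=polar(Q,c); print("dark",x.sum(),"r",rr.min().round(3),rr.max().round(3),"ang",a.mean().round(3),"axis",np.arctan2(ax[1],ax[0]).round(3),w.round(4),np.nonzero(x)[1].mean(),np.nonzero(x)[0].mean())
pu=(H>118)&(H<150)&(S>100); Q=pts(f,blobs(pu)[0],.06); rr,a=polar(Q,c); print("lever",rr.max(),"ang far",a[(rr>.03)&(rr<.07)].mean())
f=dict(np.load("wkeys.npz")); h=hsv(f); H,S,V=h[...,0],h[...,1],h[...,2]
for n,lo,hi,u0 in(("yellow",15,30,270),("green",45,75,318),("blue",105,125,364)):
    for x in blobs((H>=lo)&(H<=hi)&(S>110)&(V>60),100):
        Q=pts(f,x,.046); v,u=np.nonzero(x)
        if abs(u.mean()-u0)<20: print(n,Q.mean(0),2*np.sqrt(len(Q) and cv2.contourArea(cv2.convexHull((Q*1e5).astype(np.int32)))/1e10/np.pi),u.mean(),v.mean())
E
```

```text
white 20501 319.0219501487732 131.97131847226964
dial [0.54831751 0.2254374  0.09604171]
red r 0.08203134418364612 0.11109674794259229
mark ang 3.1574222782073242 all 3.1564315837993626 [-0.9998897   0.01485207]
dark 110 r 0.051 0.093 ang 2.175 axis 2.175 [0.0008 0.0122] 347.1363636363636 75.78181818181818
lever 0.07091492566656758 ang far 2.720502232761107
yellow [ 0.51933925 -0.24821514] 0.027931595543894787 269.3421052631579 142.45888157894737
green [ 0.52351426 -0.19893803] 0.027326052899533958 317.19405594405595 146.47727272727272
blue [ 0.5275713  -0.14957579] 0.026874523973325407 364.7490909090909 150.3490909090909
```

Each measurement checks against what it must be: dial radius 96 mm, closed line at 2.175 rad, lever at 2.72, mark at 3.157 (0.98 from closed), and keys 27–28 mm across, 50 mm apart. Next I close the valve.

```bash
cat > act.py <<'E'
from plant import robot
from h import *
C=np.array([.5483,.2254]); CLOSED,MARK=2.175,3.157; Z=.038; R=.060
def u(t): return np.array([np.cos(t),np.sin(t)])
def ccw(t): return np.array([-np.sin(t),np.cos(t)])
def pose(t,side,gap=0.,z=Z):  # side +1: finger on the ccw side of a bar standing at angle t
    return [*(C+R*u(t)+side*(.017+gap)*ccw(t)),z],[np.pi,0,t-np.pi/2]
def go(t,side,gap=0.,z=Z,vel=.06,**k):
    p,a=pose(t,side,gap,z); return robot.move_straight(p,vel=vel,attitude=a,**k)
def force(n=3):
    F=[]
    for _ in range(n): F.append(robot.sense()["wrist_force"]); robot.sleep(.02)
    return np.mean(F,0)
E
python3 - <<'E'
from act import *
robot.grip(0.0)
t=2.72
robot.goto(*pose(t,1,.014,.13)); go(t,1,.014,vel=.12); robot.sleep(.15)
F0=force(5); print(robot.sense()["t"],robot.sense()["tcp_pos"],F0)
go(t,1,.002,vel=.04)
fmax=0; done=False
while t>1.88:
    t-= .07 if t>CLOSED+.03 else .014
    go(t,1,vel=.04); robot.sleep(.04)
    F=force()-F0; ft=-F[:2]@-ccw(t); print(round(t-CLOSED,3),F.round(1),round(ft,1))
    if ft>12.4: break
for _ in range(6): robot.sleep(.12); F=force()-F0; print("hold",round(F[:2]@ccw(t),1), F.round(1))
print(robot.sense()["t"])
E
```

```text
8.4667 [0.48119414 0.22193106 0.03857714] [0.05266954 0.11847558 0.04514734]
0.475 [-2.2 -4.5  2.5] 5.0
0.405 [-2.9 -4.8  2.9] 5.6
0.335 [-2.1 -4.5  2.9] 4.9
0.265 [-3.  -4.7  2.4] 5.5
0.195 [-2.8 -4.7  2.4] 5.3
0.125 [-3.4 -4.5  2.3] 5.6
0.055 [-2.9 -4.3  2.1] 4.9
-0.015 [-3.4 -4.   2.1] 5.0
-0.029 [-3.3 -4.4  2.7] 5.1
-0.043 [-4.2 -4.9  3. ] 6.1
-0.057 [-4.2 -4.9  3.3] 6.2
-0.071 [-4.  -4.8  2.9] 5.9
-0.085 [-3.8 -5.   2.4] 5.7
-0.099 [-3.9 -4.7  3. ] 5.7
-0.113 [-5.4 -5.2  3.4] 7.2
-0.127 [-5.4 -5.   3.9] 7.1
-0.141 [-6.3 -5.4  5. ] 8.0
-0.155 [-7.2 -5.6  5.3] 9.0
-0.169 [-7.2 -5.4  6. ] 8.8
-0.183 [-8.1 -5.6  6.7] 9.7
-0.197 [-8.8 -6.6  7.3] 10.7
-0.211 [-10.   -6.5   7.8] 11.7
-0.225 [-9.7 -6.8  8.1] 11.6
-0.239 [-10.7  -7.2   9.1] 12.5
hold 12.6 [-10.9  -6.7   9.1]
hold 12.9 [-11.2  -6.7   9.1]
hold 13.1 [-11.3  -7.    9. ]
hold 13.1 [-11.5  -6.6   9.3]
hold 12.7 [-11.1  -6.7   9.6]
hold 12.8 [-11.1  -6.8   9.5]
18.2333
```

The valve is seated at about 13 N. Now I back off, raise the arm and press the keys, then check that the pointer is still closed.

```bash
python3 - <<'E'
from act import *
go(CLOSED,1,.016,vel=.08); go(CLOSED,1,.016,z=.16,vel=.25)
K=dict(yellow=(.5193,-.2482),blue=(.5276,-.1496),green=(.5235,-.1989))
yaw=3.06
for i,(n,p) in enumerate(K.items()):
    if i==0: robot.goto([*p,.15],[np.pi,0,yaw]); robot.move_straight([*p,.072],vel=.2)
    else: robot.move_straight([*p,.078],vel=.15)
    robot.sleep(.15); F0=force(); hit=robot.move_straight([*p,.045],vel=.02,contact_N=9); robot.sleep(.25)
    s=robot.sense(); F=force()-F0; print(n,hit,s["tcp_pos"].round(4),F.round(1),s["t"])
    robot.move_straight([*p,.078],vel=.12)
robot.move_straight([*p,.16],vel=.25)
yaw=2.6; x=u(yaw); robot.goto([*(C-.03*x),.24],[np.pi,0,yaw]); robot.sleep(.3)
f=robot.grab_frame("wrist"); np.savez("w2.npz",**f); cv2.imwrite("pics/w2.png",cv2.resize(f["image"][20:240,200:440,::-1],None,fx=2.5,fy=2.5,interpolation=2)); print(robot.sense()["t"])
E
```

```text
yellow True [ 0.5192 -0.2482  0.0511] [-1.1  0.9  6.9] 23.9583
blue True [ 0.5276 -0.1496  0.0511] [-0.6  0.2  6.8] 26.8917
green True [ 0.5235 -0.1989  0.0511] [-0.8  0.9  6. ] 29.5
32.3083
```

View pics/w2.png

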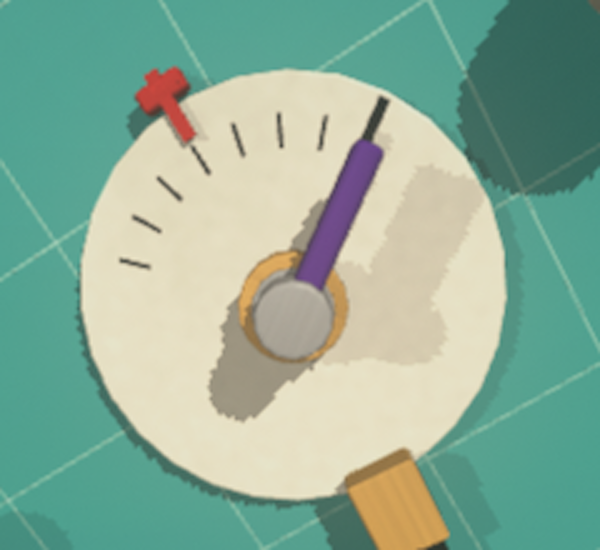

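The pointer lies on the closed line (crop pixel (380,105)), and the TCP height of 51.1 mm puts the tip at 40 mm, so each key went fully down. Next I open the valve to just short of the mark and look.

```bash
cat >> act.py <<'E'
def look(name):
    yaw=3.0; x=u(yaw); robot.goto([*(C-.03*x),.22],[np.pi,0,yaw]); robot.sleep(.4)
    f=robot.grab_frame("wrist"); np.savez(name+".npz",**f); m=red(f)
    b=[x for x in blobs(m) if np.hypot(*(pts(f,x,.016).mean(0)-(C+.1*u(MARK))))<.02][0]
    Q=pts(f,b,.016); rr,a=polar(Q,C); a=a%(2*np.pi); M=a[rr<.102].mean()
    h=hsv(f); pu=(h[...,0]>118)&(h[...,0]<150)&(h[...,1]>100); Q=pts(f,blobs(pu)[0],.06); r2,b2=polar(Q,C); b2=b2%(2*np.pi); L=b2[(r2>.03)&(r2<.068)].mean()
    dk=h[...,2]<75; g=cv2.dilate(dk.astype(np.uint8),np.ones((1,1))).astype(bool)
    v,uu=np.nonzero(g); Q=np.array([ray(f,i,j,.018) for i,j in zip(uu,v)])[:,:2]; r3,a3=polar(Q,C); a3=a3%(2*np.pi)
    k=(r3>.071)&(r3<.083)&(abs(a3-L)<.09); Pn=a3[k].mean() if k.any() else np.nan
    p=proj(f,[*(C+.085*u(L)),.016]).astype(int); c=f["image"][max(p[1]-50,0):p[1]+70,max(p[0]-70,0):p[0]+70,::-1]
    cv2.imwrite(f"pics/{name}.png",cv2.resize(c,None,fx=4,fy=4,interpolation=2))
    print("mark",M.round(4),"pointer",Pn,k.sum(),"lever",L.round(4),"t",robot.sense()["t"])
E
python3 - <<'E'
from act import *
t=CLOSED
robot.goto(*pose(t,-1,.014,.14)); go(t,-1,.014,vel=.12); robot.sleep(.15); F0=force()
end=MARK+.09-.08
for t in np.linspace(CLOSED+.06,end,12):
    go(t,-1,vel=.05); F=force(1)-F0; print(round(t-CLOSED,3),round(-F[:2]@ccw(t),1))
go(t,-1,.022,vel=.08); go(t,-1,.022,z=.15,vel=.25); look("w3")
E
```

```text
0.06 1.9
0.145 5.3
0.229 4.8
0.314 4.7
0.399 5.3
0.484 5.7
0.568 4.5
0.653 5.6
0.738 4.8
0.823 5.9
0.907 6.8
0.992 6.0
mark 3.1589 pointer 3.0593021360774766 8 lever 3.0475 t 41.2917
```

View pics/w3.png

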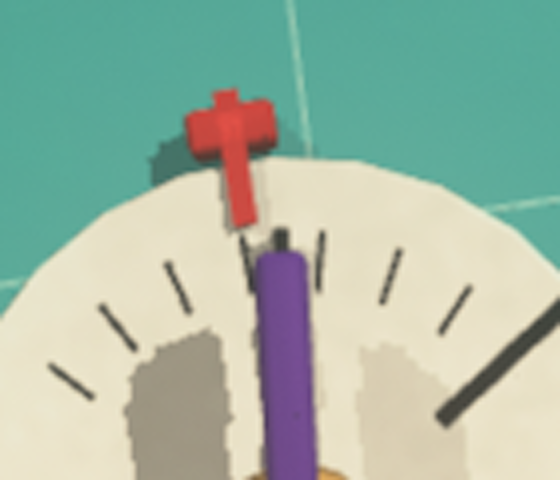

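The crop shows the pointer tip at (281,238), just clockwise of the red line's end at (243,225), and needs about 0.10 rad more. The 3.167 command left it at about 3.055, so I push to about 3.262.

```bash
python3 - <<'E'
from act import *
t=3.05
robot.goto(*pose(t,-1,.016,.14)); go(t,-1,.016,vel=.12)
for t in (3.1,3.18,3.262): go(t,-1,vel=.05)
robot.sleep(.15)
go(t,-1,.022,vel=.08); go(t,-1,.022,z=.15,vel=.25); look("w4")
E
```

```text
mark 3.1578 pointer 3.157329723164707 13 lever 3.1407 t 47.3833
```

View pics/w4.png

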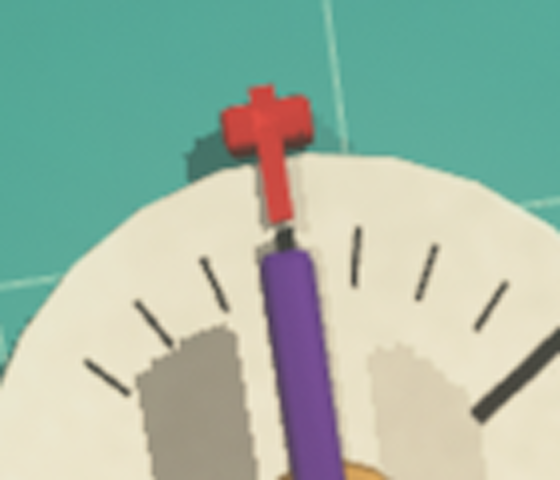

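The pointer tip at crop pixel (286,238) lies on the extension of the red line, which ends at (283,220). Measured angles are pointer 3.157 and mark 3.158, and the arm is clear, so I hand in.

```bash
python3 -c "
from plant import robot
print(robot.close_job())"
```

```text
the job is handed in; nothing more can be done
None
```

I seated the valve at about 13 N, pressed yellow, blue and green fully down in that order, then opened the lever until the released pointer lined up with the red mark (3.157 against 3.158 rad, good to about 0.01–0.02); I handed the job in at about 47 s and never knowingly touched the loose items, though I took no final picture of them.

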